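# Spin the radishes dry and brake the salad spinner

## Robot

A 6-joint arm with a two-finger parallel gripper is mounted at the origin on a cart in front of the work surface, level with it; the furniture and walls round the work are solid. World frame = base frame: x ahead of the robot, y to its left, z up, the work surface at z = 0. Lengths are in m, angles in degrees, forces in N, time in s.
With the tool pointing down it reaches from about 0.325 to 0.775 m from the base axis. Payload 5.5 kg.
Tool frame: the origin (TCP) lies between the finger pads; the fingertips stand 22 mm ahead of it and the grasp point (between the pads) lies 3 mm ahead of it (env.tcp_to_tips is the distance from the TCP to the fingertips, in m); z points along the fingers, y is the line along which they close (so a half turn about z gives the same grasp; the last joint's range is limited). The gripper opens to 85 mm and grips with 20 to 120 N. Pads are 22 mm wide; open, the fingers measure 114 mm over their backs; the gripper's body (76 mm by 85 mm) begins 54 mm behind the grasp point. The pads swing forward as they close: fully open they stand 13 mm farther back than shut.
Start: joints at [72.668, 5.22, 70.514, -0, 104.267, -3.249], TCP at [0.146, 0.582, 0.253] pointing down, gripper open.
Joint ranges: [-164.24, 164.24], [-49.07, 125.15], [9.68, 141.18], [-86.29, 266.29], [3.28, 154.24], [-151.56, 151.56]. Speed limits (degrees/s): [147.25, 147.25, 172.46, 180, 180, 180].

## Interface

Orientations are given as a 3x3 rotation matrix whose columns are the frame's x, y, z axes.
In Python, from plant import env gives the robot as it stands.
- The arm moves only by the tool arm_command, never from a script. Its argument "deltas" is one flat list of numbers, 5 for each row, row after row: the shift along the tool's x, y, z in cm, then the turn about the tool's z in rad, then the opening, from -1 (shut) to 1 (fully open), so that 0 is half open. In form: [tx, ty, tz, roll, grip, tx, ty, tz, roll, grip, ...]. A call has 1 to 8 rows; each row shifts and turns the commanded pose from where the row before left it, along the tool's axes as they then stand; what a row does not reach is not made up. A row lasts 1/8 s, in which the tool goes at most 62.5 mm and 10.7 degrees, less where a joint would pass 70% of its speed; a pose out of reach is approached as far as the arm can. A call is refused whole if a number of a shift passes 6.25 or a number of a turn 0.188, either way. A call with a gripper value outside its range is refused whole. The fingers move at their own pace and stop on an object; "newtons" is the grip in N (left out, the last holds). Time passes only in rows, so rows that do not move let the fingers close. It gives the time, the measured TCP pose, the force, the opening and the grip force at its end, in the units of the state.
- env.get_obs(): the state, without advancing time (a new reading comes with each control period).
- env.capture(name): name is "scene" or "top" or "wrist"; returns a dict with "img" (420x560x3 uint8, blue, green, red), "range_z" (420x560 float32, m along the optical axis (not along the pixel's ray), 0 where there is no reading), "fov_y" (degrees; the focal length in pixels is half the picture's height over the tangent of half this angle, whatever the lens; pixels are square), "cx", "cy" (the principal point, pixels), "D" ([k1, k2, p1, p2, k3] as OpenCV has them; the pictures are not rectified), "position" and "orientation" of the camera in the world; the wrist camera has in their place "hand_eye" (4x4, takes a point from camera to tool coordinates, whose origin is the TCP and whose axes are the flange's). Camera axes: x right, y up, looking along -z (the intrinsics and any distortion apply to the point x, -y, -z); pixel columns grow to the right and rows downward; lengths in m; the calibration is good to about 2 mm. A picture is of the moment at which its call begins: read the wrist's pose just before it.
- env.finish_job(): hands the job in; it is judged then, once.
The state is a dict: "clock": time; "q": joint angles; "joint_vel": joint speeds; "tau": joint torques, N m; "tcp_pos": TCP position; "tool_rot": TCP orientation; "wrist_force": force on the tool from outside, world axes, zero at the start; "moment": the same for the moment, N m; "opening": finger opening in m; "grasp_force": force on a finger pad.
Only numpy, scipy, OpenCV 4.12 (cv2) and the standard library are available. Lean on these libraries where they do the work, as an engineer would, in place of code of your own. Each camera call takes 0.05 s, during which the arm holds its last target. There are 200 camera calls.

## Task

Spin the washed radishes in the salad spinner: push the big pump plunger in the middle of its lid briskly all the way down, so that the basket spins, and let the plunger come fully up again. Then, with the basket still spinning, press the smaller oval brake button on the lid all the way in and keep it pressed, firmly but without forcing it, so that the basket stands still: the program finishes while still holding the button down. Leave the spinner standing where it is and the things around it undisturbed.

Things in the scene. Friction and masses are not known exactly. Their poses are not given: they have to be found in the camera images.
- spinner: salad spinner standing loose: clear round bowl, flat clear lid with white rim and ribs, 212 mm wide, lid top 148 mm above the worktop. Origin: centre of the underside, z up. The brake button is on its +x side, 66 mm from the axis; across from it, at x = -66 mm, is a flat white plate with a grey nub, 9x10x5 mm (storage catch: fixed, not used).
- plunger_top (a point): middle of the top of the pump plunger, on the spinner's axis: a black round slightly domed head 59 mm wide on a white stem, its top 203 mm above the worktop when up, 173 mm at the stop. It moves straight down, and springs up when let go.
- plunger (a joint): travel of the plunger downwards in m: 0 up, 0.030 at its stop. The spring takes 3 N at the top and 7 N at the stop, and a brisk push (0.1 m/s) some 5 N more, so push by height and not until a small force is felt; let go, it is up again within half a second.
- brake_top (a point): middle of the top of the brake button: an oval grey button with black grip ribs, 32 mm (along the spinner's x) by 44 mm, in a white collar; its top is 165 mm above the worktop when out, 157 mm at the stop. It moves straight down.
- brake (a joint): travel of the brake button downwards in m: 0 out, 0.0075 to 0.008 at its stop. Its spring takes 2 N at the start and 6 N at the stop; let go, it comes out again. At the end of its travel, from about 7.5 mm, its rubber shoe bears on the rim of the basket and halts it in well under a second; before that it does nothing. A firm push of 10 to 20 N holds it; keep it under 30 N.
- basket (a joint): angle of the basket inside the bowl in rad, counted on over many turns. Each downstroke of the plunger spins it up through a one-way drive (7 rad/s or so after a stroke at 0.05 m/s); when the plunger stops or rises the basket runs on, and coasts for half a minute or more.
- mixing_bowls: bystander: nest of black mixing bowls, 332 mm wide, 156 mm high, at the left; origin under its centre
- tongs: bystander: steel tongs, 330x65x39 mm, lying at the front left
- lemon: bystander: lemon, 78 mm long, lying behind the spinner
- onion: bystander: red onion, 84 mm, at the back
- small_bowl: bystander: small white patterned bowl, 115 mm wide, 52 mm high, at the right

How it is judged:
By the outcome, as a careful person would: the job done as asked, in the order asked, and still so for the second after the job is handed in, while the arm keeps its last pose, push and grip.
It also fails if it takes over 32 s, if anything falls off the work surface, if the arm or the gripper's body presses on something with over 40 N, if the wrist force passes 120 N, or if a joint passes its speed limit or range.

## Working session

There is one attempt and no reset: what is moved stays moved. The work goes in short steps, Python scripts to look and compute and a tool call to move; the robot and the scene stay as the last step left them, time stands still between calls to the robot, and variables do not carry over. Pictures are saved under pics/ and viewed, at most 10 in all, crops included, and the job is handed in when it is done.

Besides the shell and the picture viewer there is one more tool, called after "Emit:" by a JSON object that holds its "fn" and its "kwargs", one argument or row to a line. arm_command: Moves the arm, as the interface text tells. Its arguments: {"type":"object","properties":{"deltas":{"type":"array"},"newtons":{"type":"number"}},"required":["deltas"]}

```bash
mkdir -p pics; ls; cat > h.py <<'E'
import numpy as np, cv2
from plant import env
def K(c):
    f=210/np.tan(np.radians(c["fov_y"])/2); return np.array([[f,0,c["cx"]],[0,f,c["cy"]],[0,0,1]])
def campose(c,o=None):
    if "hand_eye" in c:
        T=np.eye(4);T[:3,:3]=np.array(o["tool_rot"]);T[:3,3]=o["tcp_pos"];T=T@np.array(c["hand_eye"]);return T[:3,:3],T[:3,3]
    return np.array(c["orientation"]).reshape(3,3),np.array(c["position"])
def rays(c,px,o=None):
    R,p=campose(c,o)
    u=cv2.undistortPoints(np.array(px,float).reshape(-1,1,2),K(c),np.array(c["D"],float)).reshape(-1,2)
    d=np.c_[u[:,0],-u[:,1],-np.ones(len(u))]@R.T
    return p,d
def onplane(c,px,z,o=None):
    p,d=rays(c,px,o); return p+d*((z-p[2])/d[:,2])[:,None]
E
python3 - <<'E'
from h import *
import pickle
for n in ("scene","top"):
    c=env.capture(n); cv2.imwrite(f"pics/{n}0.png",c["img"]); pickle.dump(c,open(n+".pkl","wb"))
    print(n,c["position"],c["fov_y"],c["D"])
print(env.get_obs())
E
```

```text
pics
scene [-0.20671379  0.14498167  1.50936033] 43.02535362878665 [-0.02774772  0.          0.          0.          0.        ]
top [ 0.39153387 -0.00301415  1.3407315 ] 49.82364310401271 [-0.09462667  0.          0.          0.          0.        ]
{'clock': 0.1, 'q': array([ 7.26686665e+01,  5.25884683e+00,  7.05783583e+01, -8.83027304e-05,
        1.04266502e+02, -3.24621148e+00]), 'joint_vel': array([-0.04435964,  0.00663065, -0.19884204, -0.01472924,  0.01540878,
       -0.02387035]), 'tau': array([ 1.73093853e-03, -4.60219038e+01, -4.19218755e+01, -1.48972695e-04,
        1.07059220e-02, -2.08316214e-05]), 'tcp_pos': array([0.145927  , 0.58174862, 0.25223006]), 'tool_rot': array([[-9.69935123e-01,  2.43363038e-01, -5.37775652e-04],
       [ 2.43363611e-01,  9.69933588e-01, -1.72829296e-03],
       [ 1.01004043e-04, -1.80720707e-03, -9.99998362e-01]]), 'wrist_force': array([ 0.55326261, -0.08168258, -0.22554597]), 'moment': array([-0.00041599,  0.00967159,  0.01790992]), 'grasp_force': 0.0, 'opening': 0.08516964584171256}
```

View pics/top0.png

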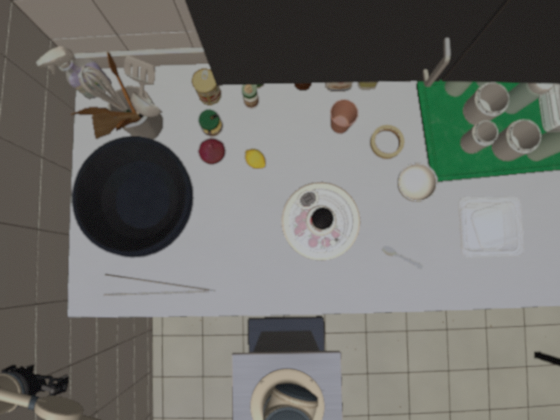

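View pics/scene0.png

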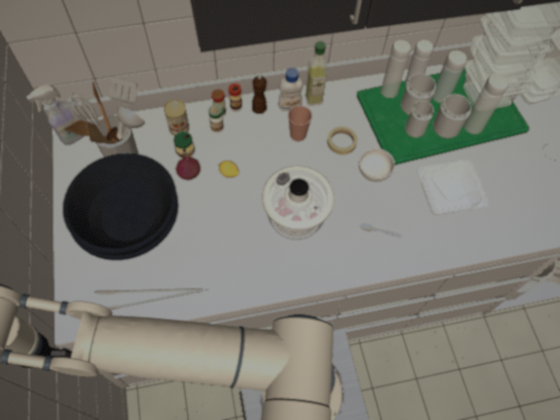

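The top view shows the spinner lid around (320,220), the black plunger head at (322,218), the grey brake at (308,199) and the catch near (337,239). In the scene view the plunger is at (299,187) and the brake at (283,179).

```bash
python3 - <<'E'
from h import *
import pickle
for n,pb,bb in (("top",(322,218),(308,199)),("scene",(299,187),(283,179))):
    c=pickle.load(open(n+".pkl","rb")); g=c["img"].astype(int); s=g.max(2)
    ims=[]
    def blob(m,seed):
        k,l,st,ce=cv2.connectedComponentsWithStats(m.astype(np.uint8)); i=l[seed[1],seed[0]]; return ce[i],st[i],i
    ce,st,i=blob(s<60,pb); print(n,"plunger",ce,st,i,onplane(c,[ce],.200))
    m=(s<140); m2=m.copy()
    ce,st,i=blob(m,bb); print("brake",ce,st,i,g[bb[1],bb[0]],onplane(c,[ce],.165))
    x,y=pb; ims=c["img"][y-60:y+60,x-65:x+65]
    cv2.imwrite(f"pics/{n}crop.png",cv2.resize(ims,None,fx=5,fy=5,interpolation=2)); 
E
python3 -c "
import cv2,numpy as np
a=cv2.imread('pics/topcrop.png');b=cv2.imread('pics/scenecrop.png')
cv2.imwrite('pics/both.png',cv2.resize(np.hstack([a,b]),(800,369)))"
```

```text
top plunger [321.99085366 217.93597561] [312 208  21  21 328] 10 [[ 0.51928465 -0.09993382  0.2       ]]
brake [307.69411765 198.61176471] [300 192  16  14 170] 11 [86 87 90] [[ 0.57516686 -0.06698971  0.165     ]]
scene plunger [298.59911894 186.969163  ] [290 179  18  16 227] 13 [[ 0.51566701 -0.09874907  0.2       ]]
brake [294.03351955 185.68528864] [276 172  34  29 537] 39 [77 79 82] [[ 0.54178977 -0.09316857  0.165     ]]
```

View pics/both.png

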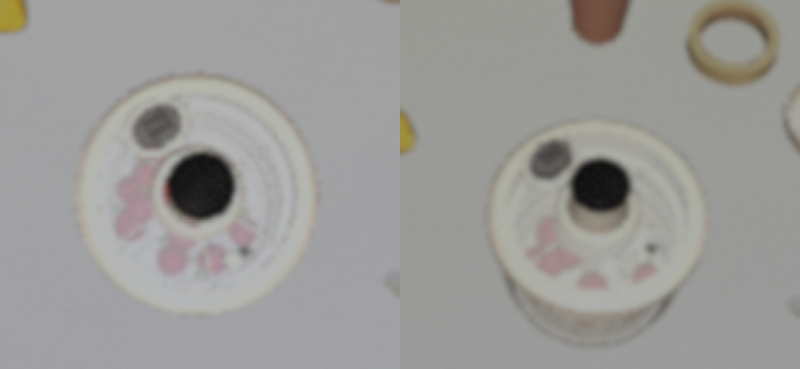

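The plunger axis comes out at about (0.518,-0.099) and the brake at (0.575,-0.067), 66 mm apart as expected, in a direction of about 30°. I'll close the gripper, rise and cross over.

Emit:
{"fn": "arm_command", "kwargs": {
  "deltas": [-2.0,-2.2,-1.2,0,-1,-3.4,-3.7,-1.2,0,-1,-3.5,-3.8,-1.2,0,-1,-3.5,-3.8,-1.2,0,-1,-3.5,-3.8,-1.0,0,-1,-3.5,-3.8,-1.0,0,-1,-3.5,-3.8,0,0,-1,-3.5,-3.8,0,0,-1],
  "newtons": 40
}}

```text
clock: 1.1
tcp_pos: [0.3327, 0.2378, 0.3211]
tool_rot: [[-0.97, 0.243, 0.0], [0.243, 0.97, -0.0], [-0.0, 0.0, -1.0]]
wrist_force: [1.4, -0.4, -0.1]
opening: -0.0005
grasp_force: 0.0
```

Emit:
{"fn": "arm_command", "kwargs": {
  "deltas": [-3.5,-3.8,0,0,-1,-3.5,-3.8,0,0,-1,-3.5,-3.8,0,0,-1,-3.5,-3.8,0,0,-1,-3.5,-3.8,0,0,-1,-3.5,-3.8,0,0,-1,-3.0,-3.2,0,0,-1,-2.0,-2.2,0,0,-1]
}}

```text
clock: 2.1
tcp_pos: [0.5163, -0.0993, 0.3202]
tool_rot: [[-0.97, 0.245, -0.002], [0.245, 0.97, 0.0], [0.002, -0.0, -1.0]]
wrist_force: [0.1, 0.6, 0.4]
opening: 0.0001
grasp_force: 0.0
```

Emit:
{"fn": "arm_command", "kwargs": {
  "deltas": [0,0,0,0.183,-1,0,0,0,0.183,-1,0,0,0,0.183,-1,0,0,0,0.183,-1,0,0,0,0.183,-1,0,0,0,0.183,-1,0,0,0,0.183,-1,0,0,0,0.183,-1]
}}

```text
clock: 3.1
tcp_pos: [0.5157, -0.0974, 0.3207]
tool_rot: [[0.144, 0.99, -0.001], [0.99, -0.144, 0.0], [0.0, -0.001, -1.0]]
wrist_force: [0.6, -0.7, -0.1]
opening: 0.0
grasp_force: 0.0
```

Emit:
{"fn": "arm_command", "kwargs": {
  "deltas": [0,0,0,0.183,-1,0,0,0,0.183,-1,0,0,0,0.183,-1,0,0,0,0.183,-1,0,0,0,0.183,-1,0,0,0,0,-1]
}}

```text
clock: 3.85
tcp_pos: [0.5157, -0.0974, 0.3208]
tool_rot: [[0.869, 0.496, -0.001], [0.496, -0.869, 0.0], [-0.001, -0.001, -1.0]]
wrist_force: [0.3, 0.6, -0.2]
opening: -0.0001
grasp_force: 0.0
```

```bash
python3 - <<'E'
from h import *
import pickle
o=env.get_obs(); c=env.capture("wrist"); pickle.dump((o,c),open("w1.pkl","wb")); cv2.imwrite("pics/w1.png",c["img"])
print(o); print(c["hand_eye"])
E
```

```text
{'clock': 3.85, 'q': array([-1.44101191e+01, -4.89991766e+00,  7.37604067e+01,  1.19983877e-03,
        1.11190464e+02,  4.58859870e+01]), 'joint_vel': array([-1.23381859e-02, -5.55567728e-03, -1.33874677e-01,  1.17069450e-04,
        4.98969924e-03, -4.85639048e+00]), 'tau': array([-1.77798687e-03, -3.73845863e+01, -4.11565018e+01, -1.80727442e-03,
        6.09778435e-03,  1.05664652e+00]), 'tcp_pos': array([ 0.51573773, -0.0974052 ,  0.3207768 ]), 'tool_rot': array([[ 8.68593826e-01,  4.95523997e-01, -8.56467667e-04],
       [ 4.95524343e-01, -8.68594018e-01,  2.40224173e-04],
       [-6.24885850e-04, -6.33057812e-04, -9.99999604e-01]]), 'wrist_force': array([ 0.28200937,  0.59030544, -0.18676726]), 'moment': array([-0.06399349,  0.00189296,  0.00971905]), 'grasp_force': 0.0, 'opening': -0.00012366589770110875}
[[-6.54945082e-04  9.58698818e-01  2.84422482e-01  7.28439935e-02]
 [ 9.99999131e-01  9.53241562e-04 -9.10360685e-04 -1.39234394e-03]
 [-1.14388504e-03  2.84421638e-01 -9.58698609e-01 -1.20842914e-01]
 [ 0.00000000e+00  0.00000000e+00  0.00000000e+00  1.00000000e+00]]
```

View pics/w1.png

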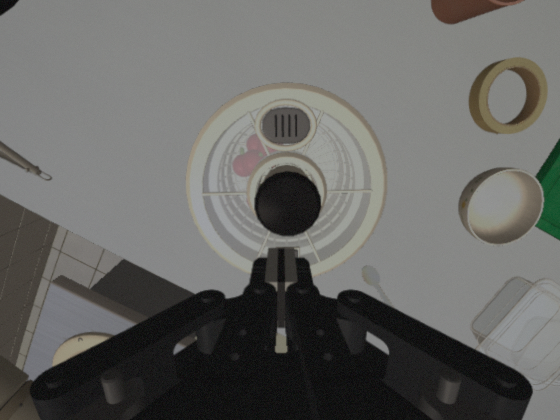

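The wrist view shows the black plunger head at (287,203) and the ribbed brake button straight "up" from it at (286,126), so the tool's x axis points along the spinner's +x.

```bash
cat >> h.py <<'E'
def show(o,c,zp=.200,zb=.165):
    s=c["img"].max(2)
    def blob(m,seed):
        k,l,st,ce=cv2.connectedComponentsWithStats(m.astype(np.uint8)); i=l[seed[1],seed[0]]
        x,y,w,h,a=st[i]; return np.array([x+w/2-.5,y+h/2-.5]),st[i]
    R=np.array(o["tool_rot"]);t=np.array(o["tcp_pos"])
    for nm,m,sd,z in (("pl",s<45,(287,203),zp),("br",s<130,(268,126),zb)):
        ce,st=blob(m,sd); P=onplane(c,[ce],z,o)[0]; print(nm,ce,st,P,"range",c["range_z"][int(ce[1]),int(ce[0])],"tool cm",100*(R.T@(P-t)))
E
python3 - <<'E'
from h import *
import pickle
o,c=pickle.load(open("w1.pkl","rb")); show(o,c)
E
```

```text
pl [287.5 202.5] [ 255  171   66   64 3216] [ 0.52397917 -0.09782318  0.2       ] range 0.24785395 tool cm [ 0.70268219  0.45233498 12.07695892]
br [285.  125.5] [ 260  106   51   40 1595] [ 0.5770779  -0.06545875  0.165     ] range 0.26686856 tool cm [ 6.92072823  0.27456483 15.57318728]
```

Emit:
{"fn": "arm_command", "kwargs": {
  "deltas": [0.2,0.2,2.0,0,-1,0.2,0.2,3.0,0,-1,0,0,2.5,0,-1,0,0,1.0,0,-1,0,0,0.2,0,-1,0,0,0,0,-1]
}}

```text
clock: 4.65
tcp_pos: [0.5215, -0.099, 0.2354]
tool_rot: [[0.869, 0.495, 0.002], [0.495, -0.869, -0.0], [0.001, 0.001, -1.0]]
wrist_force: [0.3, 0.0, -0.6]
opening: 0.0002
grasp_force: 0.0
```

Emit:
{"fn": "arm_command", "kwargs": {
  "deltas": [0,0,0.8,0,-1,0,0,1.3,0,-1,0,0,1.3,0,-1,0,0,0.7,0,-1,0,0,0,0,-1]
}}

```text
clock: 5.28
tcp_pos: [0.5219, -0.0991, 0.1949]
tool_rot: [[0.869, 0.494, 0.004], [0.494, -0.869, -0.001], [0.003, 0.003, -1.0]]
wrist_force: [1.4, 0.2, 5.7]
opening: -0.0
grasp_force: 2.7
```

Emit:
{"fn": "arm_command", "kwargs": {
  "deltas": [0,0,0.2,0,-1,0,0,0,0,-1]
}}

```text
clock: 5.52
tcp_pos: [0.522, -0.0991, 0.1947]
tool_rot: [[0.869, 0.494, 0.005], [0.494, -0.869, -0.001], [0.004, 0.004, -1.0]]
wrist_force: [-2.9, 0.9, 14.0]
opening: -0.0003
grasp_force: 6.8
```

The plunger is at its stop: 14 N with hardly any further travel. Next I release it and look again.

Emit:
{"fn": "arm_command", "kwargs": {
  "deltas": [0,0,-2.5,0,-1,0,0,-3.5,0,-1,0,0,-3.0,0,-1,0,0,-2.5,0,-1,0,0,-0.8,0,-1,0,0,0,0,-1]
}}

```text
clock: 6.28
tcp_pos: [0.5214, -0.099, 0.3139]
tool_rot: [[0.869, 0.494, 0.0], [0.494, -0.869, 0.0], [0.0, -0.0, -1.0]]
wrist_force: [-0.9, 0.3, -0.3]
opening: 0.0003
grasp_force: 0.0
```

```bash
python3 - <<'E'
from h import *
import pickle
o=env.get_obs(); c=env.capture("wrist"); pickle.dump((o,c),open("w2.pkl","wb")); cv2.imwrite("pics/w2.png",c["img"])
print(o["clock"],o["tcp_pos"]); show(o,c)
E
```

```text
6.275 [ 0.52136037 -0.0989544   0.31386265]
pl [282.5 210. ] [ 250  178   66   65 3349] [ 0.52368287 -0.09794979  0.2       ] range 0.24089113 tool cm [ 0.25143402  0.02754642 11.38626771]
br [280.5 130. ] [ 255  110   52   41 1650] [ 0.57762063 -0.06547306  0.165     ] range 0.2615166 tool cm [ 6.5454635  -0.1302987  14.88633545]
```

View pics/w2.png

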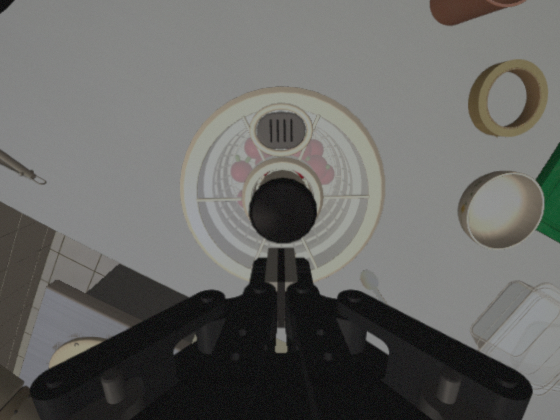

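The plunger head is back up: (282,210) projects to the same spot as before. The radishes have moved on and the spinner hasn't shifted. The brake is 6.5 cm along tool x.

Emit:
{"fn": "arm_command", "kwargs": {
  "deltas": [2.2,0,0,0,-1,3.0,-0.1,0,0,-1,1.3,0,2.0,0,-1,0,0,3.5,0,-1,0,0,3.5,0,-1,0,0,2.0,0,-1,0,0,0.8,0,-1,0,0,0,0,-1]
}}

```text
clock: 7.32
tcp_pos: [0.5772, -0.066, 0.1963]
tool_rot: [[0.869, 0.494, 0.0], [0.494, -0.869, -0.0], [-0.0, 0.0, -1.0]]
wrist_force: [-0.5, -0.8, -0.2]
opening: -0.0001
grasp_force: 0.0
```

```bash
python3 - <<'E'
from h import *
a=env.capture("wrist"); b=env.capture("wrist"); o=env.get_obs(); print(o["tcp_pos"],o["wrist_force"],o["clock"])
d=np.abs(a["img"].astype(int)-b["img"]).max(2); t=d>40; print(t.sum())
p=np.argwhere(t); print(p.mean(0) if len(p) else None)
cv2.imwrite("pics/w3.png",b["img"])
E
```

```text
[ 0.57776078 -0.06607585  0.19787706] [ 0.36833879 -0.23030222  0.56900276] 7.425
211
[136.62559242 424.69668246]
```

View pics/w3.png

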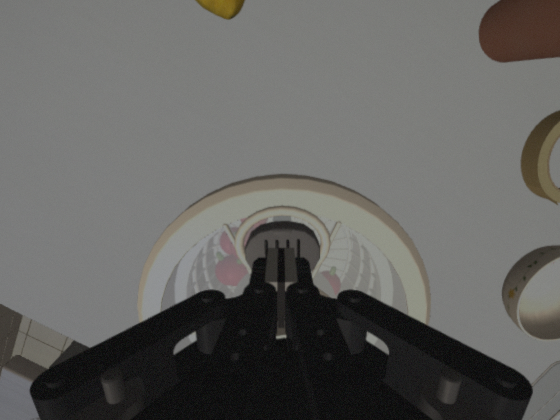

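The fingertips are above the button, with its ribs at (283,245). I'll check quickly that the basket is still turning before pressing.

```bash
python3 - <<'E'
from h import *
f=[env.capture("wrist")["img"] for _ in range(4)]
for i in range(4):
    g=f[i].astype(int); r=(g[...,2]-g[...,1]>35)&(g[...,2]>90); r[:200]=0;r[300:]=0;r[:,:150]=0;r[:,420:]=0
    k,l,s,ce=cv2.connectedComponentsWithStats(r.astype(np.uint8)); print([(ce[j].round(1).tolist(),int(s[j,4])) for j in range(1,k) if s[j,4]>30])
o=env.get_obs(); print(o["tcp_pos"],o["wrist_force"],o["clock"])
E
```

```text
[]
[]
[]
[]
[ 0.5776862  -0.06603531  0.19746005] [0.09640507 0.59174421 0.36561879] 7.625
```

```bash
python3 - <<'E'
from h import *
f=[cv2.GaussianBlur(env.capture("wrist")["img"],(5,5),0).astype(int) for _ in range(4)]
for i in range(4):
    g=f[i]; q=g[...,2]-g[...,1]; r=(q>20); r[:200]=0;r[310:]=0;r[:,:150]=0;r[:,420:]=0
    k,l,s,ce=cv2.connectedComponentsWithStats(r.astype(np.uint8)); print(q[270,230],[(ce[j].round(1).tolist(),int(s[j,4])) for j in range(1,k) if s[j,4]>30])
    if i: d=np.abs(g-f[i-1]).max(2); print("lid",(d[200:300,190:240]>12).mean(),"table",(d[20:150,20:200]>12).mean())
E
```

```text
-2 [([336.4, 239.0], 34), ([332.8, 270.1], 252)]
-2 [([335.4, 253.5], 210)]
lid 0.0 table 0.0
-2 [([337.0, 280.8], 139)]
lid 0.0002 table 0.0
-1 [([235.8, 225.4], 57), ([339.9, 262.4], 197), ([335.0, 285.4], 50)]
lid 0.0208 table 0.0
```

The radish patches move from frame to frame, so the basket is spinning. Pressing now.

Emit:
{"fn": "arm_command", "kwargs": {
  "deltas": [0,0,0.6,0,-1,0,0,0.5,0,-1,0,0,0.4,0,-1,0,0,0.35,0,-1,0,0,0.1,0,-1,0,0,0,0,-1]
}}

```text
clock: 8.57
tcp_pos: [0.5772, -0.066, 0.1785]
tool_rot: [[0.869, 0.494, 0.001], [0.494, -0.869, -0.0], [0.001, 0.001, -1.0]]
wrist_force: [-3.5, 0.5, 9.6]
opening: -0.0002
grasp_force: 4.2
```

Emit:
{"fn": "arm_command", "kwargs": {
  "deltas": [0,0,0.12,0,-1,0,0,0,0,-1,0,0,0,0,-1,0,0,0,0,-1]
}}

```text
clock: 9.07
tcp_pos: [0.5772, -0.0659, 0.1783]
tool_rot: [[0.869, 0.494, 0.002], [0.494, -0.869, -0.0], [0.002, 0.002, -1.0]]
wrist_force: [-5.5, 0.9, 12.0]
opening: 0.0001
grasp_force: 6.1
```

Emit:
{"fn": "arm_command", "kwargs": {
  "deltas": [-0.06,-0.03,0.06,0,-1,0,0,0,0,-1,0,0,0,0,-1,0,0,0,0,-1]
}}

```text
clock: 9.57
tcp_pos: [0.5772, -0.0659, 0.1783]
tool_rot: [[0.869, 0.494, 0.004], [0.494, -0.869, -0.001], [0.003, 0.003, -1.0]]
wrist_force: [-3.2, 0.8, 13.6]
opening: -0.0003
grasp_force: 6.6
```

```bash
python3 - <<'E'
from h import *
import pickle
f=[cv2.GaussianBlur(env.capture("wrist")["img"],(5,5),0).astype(int) for _ in range(4)]
for i in range(4):
    g=f[i]; q=g[...,2]-g[...,1]; r=(q>20); r[:200]=0;r[310:]=0;r[:,:150]=0;r[:,420:]=0
    k,l,s,ce=cv2.connectedComponentsWithStats(r.astype(np.uint8)); print([(ce[j].round(1).tolist(),int(s[j,4])) for j in range(1,k) if s[j,4]>30])
c=env.capture("top"); a=pickle.load(open("top.pkl","rb"))["img"]
cv2.imwrite("pics/end.png",np.hstack([cv2.resize(x[140:300,220:420],(400,320)) for x in (a,c["img"])]))
o=env.get_obs(); print(o["tcp_pos"],o["wrist_force"],o["clock"])
E
```

```text
[([340.7, 272.8], 237), ([229.2, 281.7], 338)]
[([340.8, 272.7], 245), ([229.1, 281.8], 337)]
[([340.8, 272.7], 241), ([229.1, 281.8], 332)]
[([340.8, 272.7], 236), ([229.1, 281.7], 334)]
[ 0.57715066 -0.06595905  0.17833301] [-3.38979068  0.37441886 13.10439763] 9.825
```

View pics/end.png

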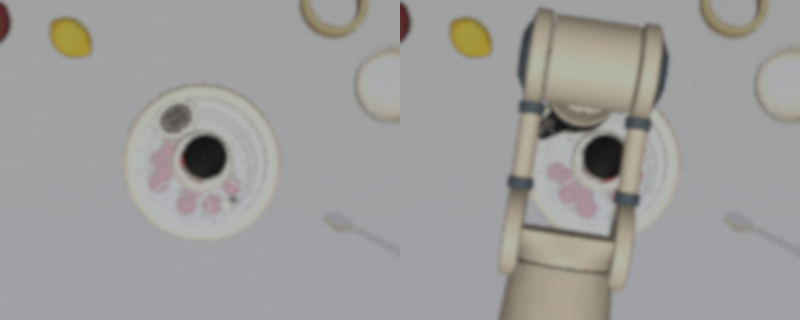

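The basket is at rest: the radish patches are identical over four frames. The spinner has not moved, the plunger is up, and the brake is held at 13 N.

```bash
python3 -c "
from plant import env
print(env.finish_job())"
```

```text
the job is handed in; nothing more can be done
None
```

The job is handed in at about 10 s: I pumped the plunger once to its stop and let it come back up, then pressed the brake in with the basket still spinning; it now stands still with the button held at about 13 N and the spinner where it was.

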